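# Check the set stop of a brake lever

## Robot

A 6-joint arm with a two-finger parallel gripper is mounted at the origin on a cart in front of the work surface, level with it; the furniture and walls round the work are solid. World frame = base frame: x ahead of the robot, y to its left, z up, the work surface at z = 0. Lengths are in m, angles in degrees, forces in N, time in s.
With the tool pointing down it reaches from about 0.3 to 0.75 m from the base axis. Payload 8.5 kg.
Tool frame: the origin (TCP) lies on the centre line of the jaws, within the pads' length; the fingertips stand 25 mm ahead of it and the grasp point (between the pads) lies 6 mm ahead of it; z points along the fingers, y is the line along which they close (so a half turn about z gives the same grasp; the last joint's range is limited). The gripper opens to 85 mm and grips with 20 to 120 N. Pads are 22 mm wide; open, the fingers measure 114 mm over their backs; the gripper's body (76 mm by 85 mm) begins 54 mm behind the grasp point. The pads swing forward as they close: fully open they stand 13 mm farther back than shut.
Start: joints at [-12.336, 21.807, 74.336, -0, 83.858, -12.336], TCP at [0.55, 0, 0.256] pointing down, gripper open.
Joint ranges: [-178.18, 178.18], [-50.72, 133.34], [12.68, 142.11], [-81.47, 261.47], [9.98, 163.14], [-165.26, 165.26]. Speed limits (degrees/s): [136.94, 136.94, 180, 180, 180, 180].

## Interface

Orientations are given as a 3x3 rotation matrix whose columns are the frame's x, y, z axes.
In Python, from rig import telemetry, optics, env gives the robot as it stands.
- The arm moves only by the tool send_rows, never from a script. Its argument "deltas" is a list that holds one entry, the list of rows, each a list of 7 numbers: the shift along the tool's x, y, z in m, then the turn, a rotation vector about the tool's x, y, z in rad, then the opening, from -1 (shut) to 1 (fully open), so that 0 is half open. In form: [[[x, y, z, ax, ay, az, grip], ...]]. A call has 1 to 12 rows; each row shifts and turns the commanded pose from where the row before left it, along the tool's axes as they then stand; what a row does not reach is not made up. A row lasts 1/8 s, in which the tool goes at most 62.5 mm and 10.7 degrees, less where a joint would pass 70% of its speed; a pose out of reach is approached as far as the arm can. A call is refused whole if a number of a shift passes 0.0625 or a number of a turn 0.188, either way. A call with a gripper value outside its range is refused whole. The fingers move at their own pace and stop on an object; "squeeze" is the grip in N (left out, the last holds). Time passes only in rows, so rows that do not move let the fingers close. It gives the time, the measured TCP pose, the force, the opening and the grip force at its end, in the units of the state.
- telemetry.observe(): the state, without advancing time (a new reading comes with each control period).
- optics.get_image(name): name is "scene" or "side" or "wrist"; returns a dict with "image" (400x640x3 uint8, red, green, blue), "range_z" (400x640 float32, m along the optical axis (not along the pixel's ray), 0 where there is no reading), "K" (3x3 intrinsics, pixels), "rvec" (rotation vector, rad) and "tvec" (3), from world to camera coordinates, as OpenCV has them; the wrist camera has in their place "hand_eye" (4x4, takes a point from camera to tool coordinates, whose origin is the TCP and whose axes are the flange's). Camera axes: x right, y down, z forward; pixel columns grow to the right and rows downward; lengths in m; the calibration is good to about 2 mm. A picture is of the moment at which its call begins: read the wrist's pose just before it.
- env.close_job(): hands the job in; it is judged then, once.
The state is a dict: "time_s": time; "q": joint angles; "qvel": joint speeds; "joint_efforts": joint torques, N m; "position": TCP position; "tool_rot": TCP orientation; "ft_force": force on the tool from outside, world axes, zero at the start; "wrist_torque": the same for the moment, N m; "grip_width": finger opening in m; "gripper_force": force on a finger pad.
Only numpy, scipy, OpenCV 4.12 (cv2) and the standard library are available. Lean on these libraries where they do the work, as an engineer would, in place of code of your own. Each camera call takes 0.05 s, during which the arm holds its last target. There are 200 camera calls.

## Task

The stop screw of this trolley brake lever has just been set: with the backs of your fingers press the yellow lever in towards the grip until it comes up solid on the screw, then back right off so that it springs home by itself (that shows the pivot does not bind). Press it in onto the stop a second time and finish while still holding it there, firm and still, so that I can measure the gap left to the grip. Do not force it, take hold of nothing, keep off the handlebar and its grip, and leave the loose things on the bench alone.

Things in the scene. Friction and masses are not known exactly. Their poses are not given: they have to be found in the camera images.
- stand: Fixed stand: dark base plate 100x210x12 mm, blue clamp pillar (46x42 mm, top at z = 126 mm) holding the handlebar stub. Origin on the bench under the bar; y along the bar, +x from lever to grip, z up; turned up to 0.4 rad. At x = 0.33 m, before the bench, stands an open guard frame: sill top at z = 0.05, post at y = 0.46, tall clear pane from y = -0.30 to -0.48; reach through between these.
- handlebar: Fixed steel tube, 22 mm diameter, 105 mm above the bench. Origin on its axis, over the stand's origin; y along it. Black ribbed rubber grip, 33 mm diameter, from y = -154 to -28 mm (inner flange 41 mm). The dark lever perch, a clamp 35 mm in diameter, sits at y = 10 to 48 mm and rises at most 20 mm above the axis.
- brake_lever (a joint): Angle of the yellow-painted lever about its upright pivot: 0 = home (outermost), growing as it is pressed to the grip. A spring drives it home: 0.36 N m at home plus 1.2 N m per rad (at the press point 3 N at home, 6 N near the stop). The screw stops it solid between 0.15 and 0.35 rad, differently each time, short of the grip.
- blade_front (a point): Press point on the outer (front) face of the blade's flat part, mid-height, 105 mm above the bench. Moves with the lever; axes: x = the way to press, y = along the blade to the pivot, z up. The pivot axis lies at x = +49.5, y = +125 mm from it. Blade 11 mm thick, 16 mm high, flat from y = -25 to +55 mm of it; the space outside (-x) is free.
- ball_end (a point): Centre of the ball at the free end of the lever, 19 mm in diameter (4 mm prouder than the blade's front face), 38 mm outward of blade_front. Same axes. At home it stands 86 mm in front of the handlebar's axis.
- stop_screw (a joint): Slide of the steel stop screw in the perch, locked with a brass nut, not to be touched: 0 = standing out most (the lever stops early), 0.006 m = backed off most (it stops late). Readings are too coarse to set the press by: feel for the stop. A push of 8 to 20 N at the press point seats the lever firmly on it.
- calliper: Bystander, loose: steel calliper lying flat, 72x225x9 mm; origin at the centre of its underside.
- wrench_17: Bystander, loose: steel wrench lying flat, 40x217x10 mm; origin at the centre of its underside.
- hex_key: Bystander, loose: black hex key lying flat, 38x114x9 mm; origin at the centre of its underside.
- file_half_round: Bystander, loose: half-round file with a red handle, 28x280x25 mm; origin at the centre of its underside.
- swarf_brush: Bystander, loose: flat brush with a red handle, 64x229x12 mm; origin at the centre of its underside.
- oil_can: Bystander, loose: small brown oil can with a long spout, standing, 72x92x186 mm; origin at the centre of its underside.
- paste_tin: Bystander, loose: round tin with a green lid, 67x67x37 mm; origin at the centre of its underside.

How it is judged (in metres and radians):
On the way, in this order (a step that is already met when the one before it is completed fails the run):
1. the lever is pressed by the fingers solidly onto its stop screw (contact force between the fingers and brake_lever above 2 N and contact force between stop_pad and stop_tip above 2 N), for 0.2 s.
2. the fingers are off the lever and it has sprung back home (value of joint brake_lever below 0.02 rad and contact force between the fingers and brake_lever below 0.2 N), for 0.2 s.
At the end, for the whole second after the job is handed in: The fingers still press the lever (2 to 30 N) and hold it still and hard against the stop screw (at least 2 N between lever and screw, less than 0.05 rad/s) through the last second (all of step 1 and contact force between the fingers and brake_lever below 30 N and value of joint brake_lever above 0.14 rad and velocity of joint brake_lever between -0.05 and 0.05 rad/s); the arm keeps its last pose, push and grip.
It fails at once if the lever is forced: more than 40 N from the fingers (contact force between the fingers and brake_lever above 40 N).
It fails at once if the robot touches the handlebar or its grip (contact force between any of the fingers, the arm and handlebar above 0.5 N).
It fails at once if the lever is gripped between the fingers or pushed from behind (contact force between the fingers and brake_lever above 0.5 N and x of the grasp point in the frame of blade_front above 0.003 m and z of the grasp point in the frame of blade_front below 0.02 m).
It fails at once if a loose thing on the bench is moved more than 15 mm (distance of any of calliper, wrench_17, hex_key, file_half_round, swarf_brush, oil_can, paste_tin from where it was at the start of the episode above 0.015 m).
It also fails if it takes over 64 s, if anything falls off the work surface, if the arm or the gripper's body presses on something with over 40 N, if the wrist force passes 120 N, or if a joint passes its speed limit or range.

## Working session

There is one attempt and no reset: what is moved stays moved. The work goes in short steps, Python scripts to look and compute and a tool call to move; the robot and the scene stay as the last step left them, time stands still between calls to the robot, and variables do not carry over. Pictures are saved under pics/ and viewed, at most 10 in all, crops included, and the job is handed in when it is done.

Besides the shell and the picture viewer there is one more tool, called after "Call:" by a JSON object that holds its "name" and its "arguments". send_rows: Moves the arm, as the interface text tells. Its arguments: {"type":"object","properties":{"deltas":{"type":"array"},"squeeze":{"type":"number"}},"required":["deltas"]}

```bash
mkdir -p pics; cat > h.py <<'E'
import numpy as np, cv2
from rig import telemetry, optics, env
def grab(n,tag):
    d=optics.get_image(n); cv2.imwrite(f'pics/{tag}.png',d['image'][:,:,::-1]); np.savez(f'{tag}.npz',**d); return d
def world(d):
    K=d['K'];z=d['range_z'];v,u=np.mgrid[:400,:640]
    p=np.stack([(u-K[0,2])/K[0,0]*z,(v-K[1,2])/K[1,1]*z,z],-1)
    R=cv2.Rodrigues(np.array(d['rvec'],float))[0]
    return (p-np.array(d['tvec']).reshape(3))@R
E
python3 - <<'E'
from h import *
for n in('scene','side'):
    d=grab(n,n); w=world(d)
    h=cv2.cvtColor(d['image'],cv2.COLOR_RGB2HSV)
    m=(h[...,0]>20)&(h[...,0]<34)&(h[...,1]>140)&(h[...,2]>90)&(d['range_z']>0)
    ww=w[m]; k=(ww[:,2]>.08)&(ww[:,2]<.14); print(n,m.sum(),k.sum(),ww[k].min(0),ww[k].max(0))
a=np.vstack([cv2.imread('pics/scene.png'),cv2.imread('pics/side.png')]); cv2.imwrite('pics/both.png',cv2.resize(a,(480,600),interpolation=3))
s=telemetry.observe();print(s)
E
```

```text
scene 359 68 [ 0.45070696 -0.0266984   0.10341581] [0.5428869  0.12110456 0.11760894]
side 27 27 [ 0.4553642  -0.04185615  0.10344744] [0.53847733 0.09201277 0.11308978]
{'time_s': 0.1, 'q': array([-1.23349000e+01,  2.18389368e+01,  7.43802238e+01, -1.10975794e-04,
        8.38574314e+01, -1.23354453e+01]), 'qvel': array([-0.08903312, -0.07005469, -0.10476806, -0.09431085, -0.03826369,
       -0.00354981]), 'joint_efforts': array([ 3.76895419e-03, -4.49219084e+01, -2.31655884e+01, -2.33104493e-04,
        3.63802450e-03,  7.57992581e-06]), 'position': array([5.49770053e-01, 5.59495063e-05, 2.55757659e-01]), 'tool_rot': array([[-9.53930367e-06,  9.99999147e-01, -1.30633513e-03],
       [ 9.99999960e-01,  9.90990530e-06,  2.83689496e-04],
       [ 2.83702199e-04, -1.30633237e-03, -9.99999107e-01]]), 'ft_force': array([ 0.27032858, -0.71678063,  0.63730568]), 'wrist_torque': array([ 0.01573154, -0.01321586,  0.03580522]), 'gripper_force': 0.0, 'grip_width': 0.08536981332112661}
```

View pics/scene.png

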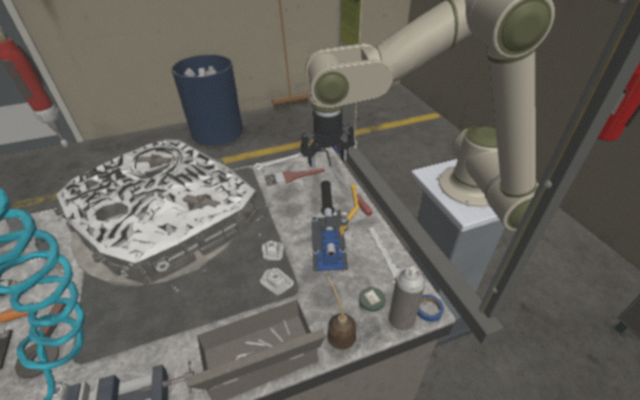

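View pics/side.png

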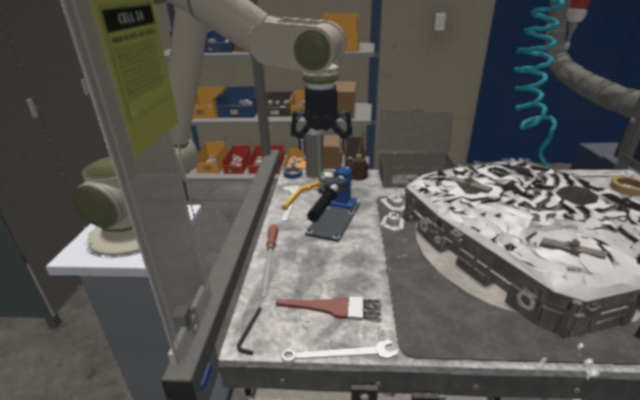

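The scene view shows the yellow lever at about (350,208), robot side of the black grip (326,195) with the blue pillar at (330,240). In the side view the lever is at (300,193) and the grip at (322,205). The file lies on the robot side of the lever. I'll check with the wrist camera next.

```bash
python3 - <<'E'
from h import *
s=telemetry.observe()
d=grab('wrist','wrist'); K=d['K'];z=d['range_z'];v,u=np.mgrid[:400,:640]
p=np.stack([(u-K[0,2])/K[0,0]*z,(v-K[1,2])/K[1,1]*z,z,np.ones_like(z)],-1)@np.array(d['hand_eye']).T
w=p[...,:3]@s['tool_rot'].T+s['position']; np.save('ww.npy',w)
print(d['hand_eye'])
h=cv2.cvtColor(d['image'],cv2.COLOR_RGB2HSV)
def ym(h,z): return (h[...,0]>18)&(h[...,0]<34)&(h[...,1]>140)&(h[...,2]>80)&(z>0)
for n,ww,dd in(('wrist',w,d),)+tuple((n,world(np.load(n+'.npz')),np.load(n+'.npz')) for n in('scene','side')):
    m=ym(cv2.cvtColor(dd['image'],cv2.COLOR_RGB2HSV),dd['range_z'])&(ww[...,2]>.085)&(ww[...,2]<.13)&(ww[...,0]<.6)&(ww[...,0]>.4)
    q=ww[m]; o=np.argsort(q[:,1]); print(n,len(q)); print(np.round(q[o][::max(1,len(q)//25)],3))
E
```

```text
[[-2.70321624e-04 -9.56978281e-01 -2.90159432e-01  7.38397303e-02]
 [ 9.99999912e-01 -1.65303166e-04 -3.86442927e-04 -5.40481071e-04]
 [ 3.21853215e-04 -2.90159511e-01  9.56978241e-01 -1.17710991e-01]
 [ 0.00000000e+00  0.00000000e+00  0.00000000e+00  1.00000000e+00]]
wrist 2086
[[ 0.455 -0.038  0.112]
 [ 0.453 -0.032  0.115]
 [ 0.456 -0.027  0.113]
 [ 0.458 -0.021  0.112]
 [ 0.463 -0.014  0.11 ]
 [ 0.46  -0.007  0.113]
 [ 0.468  0.     0.11 ]
 [ 0.465  0.007  0.114]
 [ 0.464  0.015  0.113]
 [ 0.473  0.022  0.114]
 [ 0.469  0.029  0.113]
 [ 0.47   0.036  0.112]
 [ 0.479  0.042  0.113]
 [ 0.475  0.049  0.112]
 [ 0.481  0.056  0.114]
 [ 0.487  0.062  0.113]
 [ 0.486  0.066  0.114]
 [ 0.489  0.07   0.112]
 [ 0.508  0.073  0.112]
 [ 0.504  0.077  0.114]
 [ 0.502  0.08   0.111]
 [ 0.508  0.085  0.115]
 [ 0.51   0.088  0.111]
 [ 0.529  0.092  0.112]
 [ 0.526  0.096  0.112]
 [ 0.528  0.103  0.112]]
scene 92
[[ 0.451 -0.029  0.115]
 [ 0.451 -0.023  0.115]
 [ 0.454 -0.017  0.116]
 [ 0.455 -0.014  0.115]
 [ 0.461 -0.008  0.113]
 [ 0.46  -0.002  0.118]
 [ 0.465  0.008  0.115]
 [ 0.465  0.016  0
[... 516 characters left out ...]
25  0.1    0.113]
 [ 0.543  0.121  0.103]]
side 132
[[ 0.453 -0.044  0.106]
 [ 0.455 -0.042  0.108]
 [ 0.458 -0.039  0.109]
 [ 0.46  -0.035  0.113]
 [ 0.461 -0.027  0.111]
 [ 0.465 -0.018  0.109]
 [ 0.465 -0.013  0.109]
 [ 0.469 -0.003  0.107]
 [ 0.471  0.003  0.106]
 [ 0.475  0.015  0.109]
 [ 0.477  0.023  0.11 ]
 [ 0.481  0.034  0.108]
 [ 0.483  0.041  0.107]
 [ 0.485  0.048  0.106]
 [ 0.49   0.057  0.108]
 [ 0.49   0.058  0.111]
 [ 0.498  0.061  0.113]
 [ 0.498  0.064  0.104]
 [ 0.503  0.066  0.113]
 [ 0.509  0.068  0.109]
 [ 0.512  0.07   0.111]
 [ 0.514  0.075  0.108]
 [ 0.514  0.079  0.109]
 [ 0.522  0.084  0.11 ]
 [ 0.533  0.089  0.111]
 [ 0.536  0.091  0.107]
 [ 0.536  0.094  0.112]]
```

View pics/wrist.png

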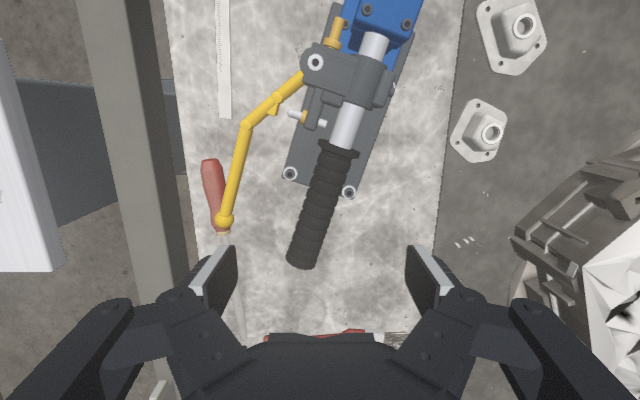

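The wrist view shows the ball at (224,220), the flat blade from there to (245,128), the pivot screw at (315,62), and the grip from (303,262) to (340,150). The space on the robot side of the blade is clear at lever height.

```bash
python3 - <<'E'
from h import *
w=np.load('ww.npy'); d=np.load('wrist.npz')
h=cv2.cvtColor(d['image'],cv2.COLOR_RGB2HSV)
m=(h[...,0]>18)&(h[...,0]<34)&(h[...,1]>140)&(h[...,2]>80)&(d['range_z']>0)&(w[...,2]>.11)&(w[...,2]<.118)
q=w[m]; f=q[(q[:,1]>-.015)&(q[:,1]<.05)]
vx,vy,x0,y0=cv2.fitLine(f[:,:2].astype(np.float32),cv2.DIST_HUBER,0,.01,.01).ravel()
t=np.array([vx,vy])*np.sign(vy); n=np.array([t[1],-t[0]]); c=np.array([x0,y0])
r=(f[:,:2]-c)@n; print('t',t,'deg',np.degrees(np.arctan2(t[0],t[1])),'c',c,'width',np.percentile(r,[2,98]),'z',np.median(f[:,2]))
rr=(q[:,:2]-c)
ball=np.nanmedian(w[216:224,220:228].reshape(-1,3),0); piv=np.median(w[59:66,312:319].reshape(-1,3),0)
front=c-5.5e-3*n
for nm,p in(('ball',ball),('piv',piv)): print(nm,p,'along,press from front',(p[:2]-front)@t,(p[:2]-front)@n)
P1=front+((piv[:2]-front)@t-.125)*t; P2=front+((ball[:2]-front)@t+.038)*t
print('pressP',P1,P2)
a=np.median(w[250:256,302:308].reshape(-1,3),0);b=np.median(w[168:174,332:336].reshape(-1,3),0);print('grip',a,b,np.degrees(np.arctan2(*(b-a)[:2])))
print(telemetry.observe()['position'])
E
```

```text
t [0.32098588 0.947084  ] deg 18.722555 c [0.4686789  0.01788168] width [-0.00461337  0.00430853] z 0.11261285746074387
ball [ 0.45421012 -0.0293179   0.11336742] along,press from front -0.049346239019710525 0.0069472663782700695
piv [0.54439283 0.10923215 0.12506872] along,press from front 0.11081967596638685 0.047885255051607456
pressP [0.45891824 0.00621714] [0.45982794 0.00890126]
grip [ 0.53295278 -0.06174594  0.12029079] [0.56039067 0.02037899 0.12009172] 18.47444395877942
[5.49808166e-01 3.72738276e-05 2.55864612e-01]
```

Call:
{"name": "send_rows", "arguments": {"deltas": [[[0, 0, 0, 0, 0, 0.163, -1], [0, 0, 0, 0, 0, 0.163, -1], [-0.006, -0.032, 0, 0, 0, 0, -1], [-0.006, -0.032, 0, 0, 0, 0, -1], [-0.005, -0.032, 0, 0, 0, 0, -1], [-0.005, -0.032, 0, 0, 0, 0, -1], [0, 0, 0, 0, 0, 0, -1], [0, 0, 0, 0, 0, 0, -1], [0, 0, 0, 0, 0, 0, -1], [0, 0, 0, 0, 0, 0, -1]]], "squeeze": 20}}

```text
time_s: 1.4
position: [0.4221, 0.02, 0.2561]
tool_rot: [[0.32, 0.947, -0.0], [0.947, -0.32, 0.0], [-0.0, -0.0, -1.0]]
ft_force: [-0.7, -0.4, -0.4]
grip_width: 0.0001
gripper_force: 0.0
```

Call:
{"name": "send_rows", "arguments": {"deltas": [[[0, 0, 0.03, 0, 0, 0, -1], [0, 0, 0.03, 0, 0, 0, -1], [0, 0, 0.03, 0, 0, 0, -1], [0, 0, 0.03, 0, 0, 0, -1], [0, 0, 0.024, 0, 0, 0, -1], [0, 0, 0, 0, 0, 0, -1], [0, 0, 0, 0, 0, 0, -1], [0, 0, 0, 0, 0, 0, -1]]]}}

```text
time_s: 2.4
position: [0.4222, 0.0201, 0.1132]
tool_rot: [[0.32, 0.947, 0.002], [0.947, -0.32, -0.0], [0.0, 0.002, -1.0]]
ft_force: [-0.3, 0.4, -0.5]
grip_width: 0.0002
gripper_force: 0.0
```

```bash
cat >> h.py <<'E'
def st():
    s=telemetry.observe(); n=np.array([.947,-.321,0]);t=np.array([.321,.947,0]);P=np.array([.4594,.0075,.105]);D=s['position']-P
    f=s['ft_force'];print(s['time_s'],'n,t,z',D@n,D@t,s['position'][2],'F n,t,z',f@n,f@t,f[2],'w',s['grip_width'])
E
python3 - <<'E'
from h import *
st(); print(telemetry.observe()['tool_rot'].round(3)); grab('wrist','w2'); d=grab('scene','s2')
a=cv2.resize(d['image'][100:260,250:450,::-1],None,fx=3.2,fy=3.2,interpolation=cv2.INTER_CUBIC); b=cv2.imread('pics/w2.png')
cv2.imwrite('pics/c2.png',cv2.resize(np.vstack([b,a[:400]]) if a.shape[1]==640 else b,(480,600)))
E
```

```text
2.4 n,t,z -0.039294328480638865 -5.3620822768045905e-05 0.11318828145406735 F n,t,z -0.42840024334440235 0.3164435922319564 -0.5112077546636901 w 0.00017220243141559654
[[ 0.32   0.947  0.002]
 [ 0.947 -0.32  -0.   ]
 [ 0.     0.002 -1.   ]]
```

View pics/c2.png

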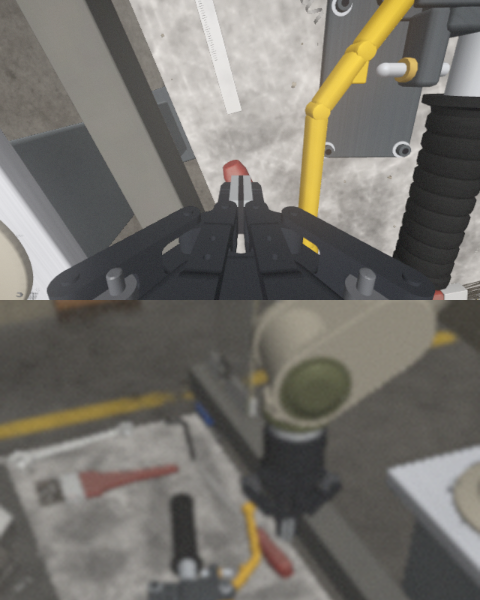

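Fingers are shut beside the blade, which is at (312,170), with no contact. The knuckles flare out, so I'll measure their height from the depth image against the grip top.

```bash
python3 - <<'E'
from h import *
d=np.load('w2.npz');K=d['K'];z=d['range_z'];v,u=np.mgrid[:400,:640]
p=(np.stack([(u-K[0,2])/K[0,0]*z,(v-K[1,2])/K[1,1]*z,z,np.ones_like(z)],-1)@d['hand_eye'].T)[...,:3]
m=(z>0)&(np.abs(p[...,0])<.03)&(p[...,2]<.03)&(p[...,1]<0.07)&(p[...,1]>-.09)&((p[...,1]<0)|(p[...,2]<-.0))
q=p[m]
for a in np.arange(0,.09,.005):
    k=(-q[:,1]>=a)&(-q[:,1]<a+.005)
    if k.sum()>5: print(round(a,3),k.sum(),'tool z max/median',np.percentile(q[k,2],[99,50]).round(4))
E
```

```text
0.0 2461 tool z max/median [ 0.0176 -0.0483]
0.005 2977 tool z max/median [ 0.0157 -0.0568]
0.01 2676 tool z max/median [ 0.0136 -0.0577]
0.015 1610 tool z max/median [-0.0179 -0.0645]
0.02 1235 tool z max/median [-0.02   -0.0322]
0.025 1587 tool z max/median [-0.0209 -0.035 ]
0.03 1639 tool z max/median [-0.0234 -0.0394]
0.035 2662 tool z max/median [-0.0293 -0.0487]
0.04 2470 tool z max/median [-0.0362 -0.0553]
0.045 1822 tool z max/median [-0.0418 -0.0608]
0.05 1653 tool z max/median [-0.0478 -0.0632]
0.055 937 tool z max/median [-0.0538 -0.0645]
0.06 183 tool z max/median [-0.0584 -0.0636]
```

Call:
{"name": "send_rows", "arguments": {"deltas": [[[0, 0.007, 0, 0, 0, 0, -1], [0, 0.007, 0, 0, 0, 0, -1], [0, 0.006, 0, 0, 0, 0, -1], [0, 0, 0, 0, 0, 0, -1], [0, 0, 0, 0, 0, 0, -1]]]}}

```text
time_s: 3.12
position: [0.4405, 0.0138, 0.1122]
tool_rot: [[0.32, 0.947, -0.0], [0.947, -0.32, 0.0], [-0.0, -0.0, -1.0]]
ft_force: [-0.1, 0.2, 0.6]
grip_width: 0.0
gripper_force: 0.0
```

Call:
{"name": "send_rows", "arguments": {"deltas": [[[0, 0.002, 0, 0, 0, 0, -1], [0, 0.002, 0, 0, 0, 0, -1], [0, 0.002, 0, 0, 0, 0, -1], [0, 0, 0, 0, 0, 0, -1], [0, 0, 0, 0, 0, 0, -1]]]}}

```text
time_s: 3.75
position: [0.4463, 0.0118, 0.1123]
tool_rot: [[0.32, 0.947, 0.0], [0.947, -0.32, -0.0], [-0.0, 0.0, -1.0]]
ft_force: [0.6, 0.1, 0.3]
grip_width: -0.0003
gripper_force: 0.1
```

Call:
{"name": "send_rows", "arguments": {"deltas": [[[-0.0013, 0.0025, 0, 0, 0, -0.02, -1], [-0.0013, 0.0025, 0, 0, 0, -0.02, -1], [0, 0, 0, 0, 0, 0, -1], [0, 0, 0, 0, 0, 0, -1]]]}}

```text
time_s: 4.25
position: [0.4501, 0.0079, 0.1122]
tool_rot: [[0.282, 0.959, -0.0], [0.959, -0.282, 0.0], [0.0, -0.0, -1.0]]
ft_force: [-2.1, 2.6, 0.3]
grip_width: -0.0002
gripper_force: 1.2
```

Call:
{"name": "send_rows", "arguments": {"deltas": [[[-0.0013, 0.0025, 0, 0, 0, -0.02, -1], [-0.0013, 0.0025, 0, 0, 0, -0.02, -1], [-0.0013, 0.0025, 0, 0, 0, -0.02, -1], [0, 0, 0, 0, 0, 0, -1], [0, 0, 0, 0, 0, 0, -1]]]}}

```text
time_s: 4.88
position: [0.4564, 0.0021, 0.1123]
tool_rot: [[0.224, 0.975, -0.0], [0.975, -0.224, -0.0], [-0.0, -0.0, -1.0]]
ft_force: [-1.5, 3.0, -0.1]
grip_width: -0.0001
gripper_force: 1.5
```

Call:
{"name": "send_rows", "arguments": {"deltas": [[[-0.0013, 0.0025, 0, 0, 0, -0.02, -1], [-0.0013, 0.0025, 0, 0, 0, -0.02, -1], [0, 0, 0, 0, 0, 0, -1], [0, 0, 0, 0, 0, 0, -1]]]}}

```text
time_s: 5.38
position: [0.4608, -0.0016, 0.1123]
tool_rot: [[0.185, 0.983, -0.0], [0.983, -0.185, -0.0], [-0.0, -0.0, -1.0]]
ft_force: [-2.7, 2.1, 0.1]
grip_width: -0.0001
gripper_force: 1.6
```

Call:
{"name": "send_rows", "arguments": {"deltas": [[[-0.0007, 0.0013, 0, 0, 0, -0.01, -1], [0, 0, 0, 0, 0, 0, -1], [0, 0, 0, 0, 0, 0, -1]]]}}

```text
time_s: 5.75
position: [0.4619, -0.0025, 0.1123]
tool_rot: [[0.175, 0.985, -0.0], [0.985, -0.175, 0.0], [-0.0, -0.0, -1.0]]
ft_force: [-3.1, 3.7, -0.7]
grip_width: 0.0002
gripper_force: 1.6
```

Call:
{"name": "send_rows", "arguments": {"deltas": [[[-0.0006, 0.0013, 0, 0, 0, -0.01, -1], [-0.0006, 0.0013, 0, 0, 0, -0.01, -1], [0, 0, 0, 0, 0, 0, -1], [0, 0, 0, 0, 0, 0, -1]]]}}

```text
time_s: 6.25
position: [0.4643, -0.0041, 0.1123]
tool_rot: [[0.155, 0.988, -0.0], [0.988, -0.155, -0.0], [-0.0, -0.0, -1.0]]
ft_force: [-3.4, 1.6, -0.3]
grip_width: 0.0002
gripper_force: 1.9
```

Call:
{"name": "send_rows", "arguments": {"deltas": [[[-0.0006, 0.0013, 0, 0, 0, -0.01, -1], [-0.0006, 0.0013, 0, 0, 0, -0.01, -1], [0, 0, 0, 0, 0, 0, -1], [0, 0, 0, 0, 0, 0, -1]]]}}

```text
time_s: 6.75
position: [0.4666, -0.0057, 0.1123]
tool_rot: [[0.136, 0.991, -0.0], [0.991, -0.136, -0.0], [-0.0, -0.0, -1.0]]
ft_force: [-4.4, 1.2, -0.1]
grip_width: -0.0
gripper_force: 2.2
```

Call:
{"name": "send_rows", "arguments": {"deltas": [[[-0.0006, 0.0013, 0, 0, 0, -0.01, -1], [0, 0, 0, 0, 0, 0, -1], [0, 0, 0, 0, 0, 0, -1]]]}}

```text
time_s: 7.12
position: [0.4678, -0.0065, 0.1123]
tool_rot: [[0.126, 0.992, -0.0], [0.992, -0.126, -0.0], [-0.0, -0.0, -1.0]]
ft_force: [-4.9, 1.5, -0.6]
grip_width: 0.0003
gripper_force: 2.5
```

Call:
{"name": "send_rows", "arguments": {"deltas": [[[-0.0006, 0.0013, 0, 0, 0, -0.01, -1], [0, 0, 0, 0, 0, 0, -1], [0, 0, 0, 0, 0, 0, -1]]]}}

```text
time_s: 7.5
position: [0.4688, -0.0071, 0.1123]
tool_rot: [[0.116, 0.993, -0.001], [0.993, -0.116, 0.0], [0.0, -0.001, -1.0]]
ft_force: [-6.1, 0.4, -0.5]
grip_width: -0.0001
gripper_force: 3.2
```

Call:
{"name": "send_rows", "arguments": {"deltas": [[[-0.0006, 0.0013, 0, 0, 0, -0.01, -1], [0, 0, 0, 0, 0, 0, -1], [0, 0, 0, 0, 0, 0, -1]]]}}

```text
time_s: 7.88
position: [0.4695, -0.0077, 0.1122]
tool_rot: [[0.106, 0.994, -0.002], [0.994, -0.106, 0.001], [0.0, -0.002, -1.0]]
ft_force: [-7.7, 1.1, 2.4]
grip_width: 0.0002
gripper_force: 4.2
```

Call:
{"name": "send_rows", "arguments": {"deltas": [[[-0.0006, 0.0013, 0, 0, 0, -0.01, -1], [0, 0, 0, 0, 0, 0, -1], [0, 0, 0, 0, 0, 0, -1]]]}}

```text
time_s: 8.25
position: [0.4702, -0.0082, 0.1122]
tool_rot: [[0.096, 0.995, -0.003], [0.995, -0.096, 0.001], [0.001, -0.003, -1.0]]
ft_force: [-10.4, 3.6, 4.1]
grip_width: -0.0001
gripper_force: 5.5
```

```bash
python3 - <<'E'
from h import *
st(); grab('wrist','w3'); d=grab('side','s3')
a=cv2.resize(d['image'][100:225,230:430,::-1],(640,400),interpolation=cv2.INTER_CUBIC); b=cv2.imread('pics/w3.png')
cv2.imwrite('pics/c3.png',cv2.resize(np.vstack([b,a]),(480,600)))
E
```

```text
8.25 n,t,z 0.015244540862278916 -0.011360819739808745 0.11218753695721077 F n,t,z -10.992813181977539 0.051306658955877514 4.0793160227427565 w -0.00011763693622454317
```

View pics/c3.png

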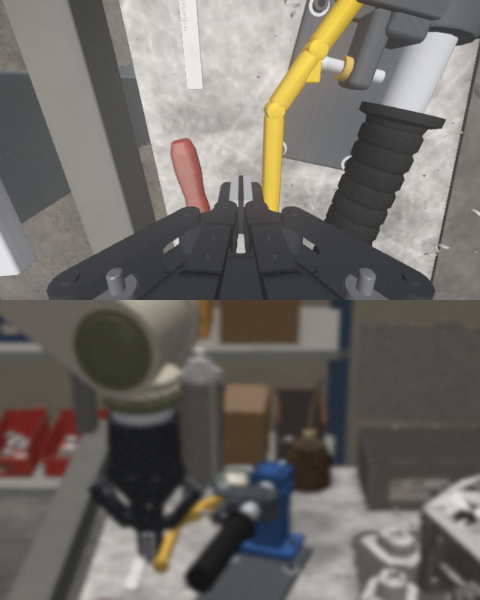

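The stop pad is against the screw at (322,68), the force has climbed past the spring to 11 N, and the knuckles clear the grip. Next I back right off.

Call:
{"name": "send_rows", "arguments": {"deltas": [[[0, 0, 0, 0, 0, 0, -1], [0, 0, 0, 0, 0, 0, -1], [0, -0.006, 0, 0, 0, 0, -1], [0, -0.008, 0, 0, 0, 0, -1], [0, -0.009, 0, 0, 0, 0, -1], [0, -0.009, 0, 0, 0, 0, -1], [0, -0.009, 0, 0, 0, 0, -1], [0, -0.009, 0, 0, 0, 0, -1], [0, 0, 0, 0, 0, 0, -1], [0, 0, 0, 0, 0, 0, -1], [0, 0, 0, 0, 0, 0, -1], [0, 0, 0, 0, 0, 0, -1]]]}}

```text
time_s: 9.85
position: [0.422, -0.0039, 0.1123]
tool_rot: [[0.096, 0.995, 0.0], [0.995, -0.096, -0.0], [-0.0, 0.0, -1.0]]
ft_force: [-0.0, 0.1, -0.6]
grip_width: 0.0001
gripper_force: 0.0
```

```bash
python3 - <<'E'
from h import *
st(); grab('wrist','w4')
d=grab('scene','s4');w=world(d)
h=cv2.cvtColor(d['image'],cv2.COLOR_RGB2HSV)
for n in('scene','s4'):
    d=np.load(n+'.npz');w=world(d);h=cv2.cvtColor(d['image'],cv2.COLOR_RGB2HSV)
    m=(h[...,0]>18)&(h[...,0]<34)&(h[...,1]>140)&(h[...,2]>80)&(w[...,2]>.09)&(w[...,2]<.13)&(w[...,0]<.6)&(w[...,0]>.4)&(w[...,1]>-.015)&(w[...,1]<.05)
    f=w[m]; print(n,len(f),np.polyfit(f[:,1],f[:,0],1))
E
```

```text
9.85 n,t,z -0.03176960411413277 -0.022841606377780432 0.11229493267727414 F n,t,z -0.05457429379405709 0.10327621205382136 -0.5651768667113173 w 5.623089087437219e-05
scene 31 [0.31010957 0.46163096]
s4 31 [0.29395712 0.46215892]
```

View pics/w4.png

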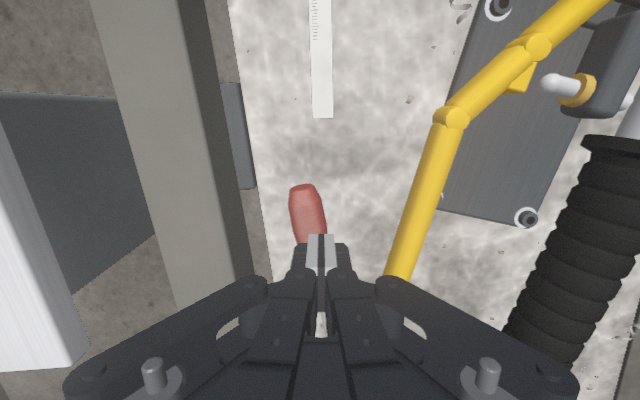

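The lever is home: its blade angle and offset match the start, and there is a clear gap to the fingers at (322,250). Second press, staying clear of the ball.

Call:
{"name": "send_rows", "arguments": {"deltas": [[[0.008, 0, 0, 0, 0, 0, -1], [0.007, 0.006, 0, 0, 0, 0, -1], [0, 0.006, 0, 0, 0, 0, -1], [0, 0.003, 0, 0, 0, 0, -1], [-0.0015, 0.0035, 0, 0, 0, 0, -1], [-0.0015, 0.0035, 0, 0, 0, 0, -1], [-0.002, 0.004, 0, 0, 0, 0, -1], [-0.002, 0.004, 0, 0, 0, 0, -1], [-0.002, 0.004, 0, 0, 0, 0, -1], [-0.002, 0.004, 0, 0, 0, 0, -1], [0, 0, 0, 0, 0, 0, -1], [0, 0, 0, 0, 0, 0, -1]]]}}

```text
time_s: 11.45
position: [0.4594, -0.0039, 0.1121]
tool_rot: [[0.096, 0.995, -0.002], [0.995, -0.096, -0.0], [-0.0, -0.002, -1.0]]
ft_force: [-5.0, -2.8, 2.1]
grip_width: 0.0003
gripper_force: 2.5
```

Call:
{"name": "send_rows", "arguments": {"deltas": [[[-0.0015, 0.0025, 0, 0, 0, 0, -1], [-0.0015, 0.0025, 0, 0, 0, 0, -1], [0, 0, 0, 0, 0, 0, -1], [0, 0, 0, 0, 0, 0, -1]]]}}

```text
time_s: 11.95
position: [0.4645, -0.007, 0.1122]
tool_rot: [[0.096, 0.995, -0.001], [0.995, -0.096, 0.0], [0.0, -0.001, -1.0]]
ft_force: [-3.9, 0.4, -1.0]
grip_width: 0.0001
gripper_force: 2.1
```

Call:
{"name": "send_rows", "arguments": {"deltas": [[[-0.001, 0.001, 0, 0, 0, 0, -1], [0, 0.001, 0, 0, 0, 0, -1], [0, 0, 0, 0, 0, 0, -1], [0, 0, 0, 0, 0, 0, -1]]]}}

```text
time_s: 12.45
position: [0.4665, -0.0083, 0.1123]
tool_rot: [[0.096, 0.995, -0.0], [0.995, -0.096, -0.0], [-0.0, -0.0, -1.0]]
ft_force: [-3.8, -0.0, -1.3]
grip_width: 0.0001
gripper_force: 2.3
```

Call:
{"name": "send_rows", "arguments": {"deltas": [[[0, 0.0013, 0, 0, 0, 0, -1], [0, 0.0012, 0, 0, 0, 0, -1], [0, 0, 0, 0, 0, 0, -1], [0, 0, 0, 0, 0, 0, -1]]]}}

```text
time_s: 12.95
position: [0.4684, -0.009, 0.1122]
tool_rot: [[0.096, 0.995, -0.002], [0.995, -0.096, -0.001], [-0.001, -0.002, -1.0]]
ft_force: [-8.2, -3.9, 0.4]
grip_width: 0.0001
gripper_force: 3.9
```

Call:
{"name": "send_rows", "arguments": {"deltas": [[[0, 0.001, 0, 0, 0, 0, -1], [0, 0.0005, 0, 0, 0, 0, -1], [0, 0, 0, 0, 0, 0, -1], [0, 0, 0, 0, 0, 0, -1]]]}}

```text
time_s: 13.45
position: [0.4692, -0.0094, 0.1122]
tool_rot: [[0.096, 0.995, -0.004], [0.995, -0.096, -0.002], [-0.002, -0.003, -1.0]]
ft_force: [-11.5, -6.5, 2.9]
grip_width: 0.0002
gripper_force: 5.5
```

Call:
{"name": "send_rows", "arguments": {"deltas": [[[0, 0.001, 0, 0, 0, 0, -1], [0, 0, 0, 0, 0, 0, -1], [0, 0, 0, 0, 0, 0, -1]]]}}

```text
time_s: 13.82
position: [0.4698, -0.0095, 0.1121]
tool_rot: [[0.096, 0.995, -0.005], [0.995, -0.096, -0.002], [-0.002, -0.005, -1.0]]
ft_force: [-14.5, -7.5, 4.2]
grip_width: 0.0002
gripper_force: 6.7
```

Call:
{"name": "send_rows", "arguments": {"deltas": [[[0, 0, 0, 0, 0, 0, -1], [0, 0, 0, 0, 0, 0, -1], [0, 0, 0, 0, 0, 0, -1], [0, 0, 0, 0, 0, 0, -1], [0, 0, 0, 0, 0, 0, -1], [0, 0, 0, 0, 0, 0, -1], [0, 0, 0, 0, 0, 0, -1], [0, 0, 0, 0, 0, 0, -1]]]}}

```text
time_s: 14.82
position: [0.4697, -0.0095, 0.1121]
tool_rot: [[0.096, 0.995, -0.005], [0.995, -0.096, -0.002], [-0.002, -0.005, -1.0]]
ft_force: [-14.1, -8.4, 4.6]
grip_width: -0.0001
gripper_force: 6.7
```

```bash
python3 - <<'E'
from h import *
st(); grab('wrist','w5')
E
```

```text
14.825 n,t,z 0.015264975566288303 -0.012811088804558945 0.1121289331365402 F n,t,z -10.652509438617738 -12.477987619707752 4.566649409313403 w -8.334348894106696e-05
```

View pics/w5.png

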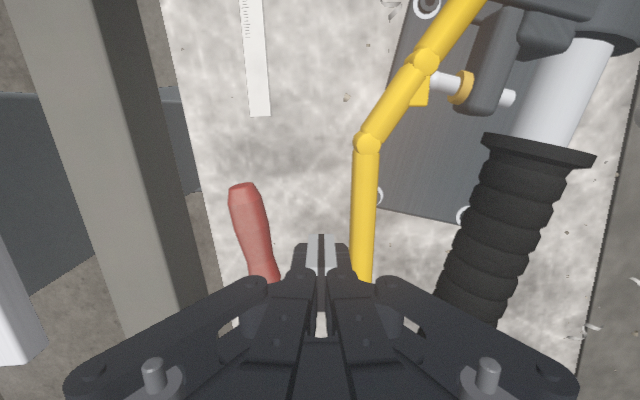

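The pad is seated on the screw at (430,85). The push is steady at about 17 N, with the fingers clear of the grip.

```bash
python3 -c "
from rig import env;print(env.close_job())"
```

```text
the job is handed in; nothing more can be done
None
```

I pressed the lever onto its stop at about 11 N and let it spring home freely. It is now held on the stop a second time, steady at about 17 N, and the job is handed in; the hand-in gave no verdict.

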